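Release and push off the filter cover of a bench photometer

TASK

Open the filter chamber of the photometer: press the blue snap tab down until the grey filter cover springs free, then push the cover along its guides, away from the tab, until it is right out of them and lies flat on the bare top deck behind, wholly on the deck and not hanging over its end. Only press and push with the fingertips: do not pick up, lift or tip the cover. Leave the sample cup, the bottle, the cuvette rack and the white standard where they stand.

Things in the scene. Friction and masses are not known exactly. Their poses are not given: they have to be found in the camera images.
- photometer: Light grey bench instrument, fixed, 366 long (its x) x 268 wide (its y), flat top deck 120 above the bench. Origin on the bench; +x is the way the cover slides off, z up; place and yaw differ each time. Front with display and keys at its -x end. On the deck's middle line (y = 0), front to back: blue tab (x -98 to -66), cover on its seat (x -56 to +36), bare flat deck to its rear edge at x +185.
- seat (a point): Centre of the cover's seat on the deck, 120 above the bench, x -10, y 0 in the photometer's frame. Under the cover is an open chamber with a wheel of coloured glasses. Two dark guide rails flank the seat (photometer's x -56 to +26, |y| 40 to 57, tops 11.5 above the deck); their lips hold the cover's edges down. A black sample port (radius 30, 9 high) stands on the deck at x -20, y -92.
- rear_deck (a point): Point on the bare deck behind the seat, x +100, y 0 in the photometer's frame, 120 above the bench: a good place for the pushed-off cover's origin. The flat deck reaches 85 mm farther back and 118 mm to each side.
- snap_tab (a joint): Travel of the blue snap tab, m: 0 up, 0.007 pressed to its stop. Sprung: about 4 N to start, 8 N (12 N with rubbing) at the stop; it springs back when let go. Its tooth frees the cover 4 to 5 mm down; spring plungers then shove the cover forward some 14 mm in about 0.4 s, after which the tab no longer holds it and need not be kept down.
- snap_tab_top (a point): Centre of the top of the snap tab's blue pad, which is 32 (along the photometer's x) x 34 mm, stands 8 mm above the deck and moves down with the tab. The cover's tail is 10 mm from the pad's edge.
- filter_cover: Loose grey plastic cover, about 60 g. Origin at the centre of its underside, on the deck; +x the way it slides. Flange 92 (x) x 96 (y) x 4 thick; on it a box-shaped hood 66 wide, 18 high, from x -16 to +40. Its tail, x -46 to -16, faces the tab; a window there shows the tab's tooth. In the photometer's frame its origin is at x -10 when locked and beyond x +72 when clear of the guides.
- push_face (a point): Centre of the hood's upright rear face, which faces the tab: 66 wide (y), from 4 to 22 mm above the deck; the point is 13 mm above the deck. Pushing here along the photometer's +x slides the released cover.
- sample_cup: Black plastic cup, 40 mm across, 34 high, origin at the centre of its foot. Loose on the deck at the left of the cover's way. Leave alone.
- reagent_bottle: Amber bottle with white cap, 58 mm across, 115 high, origin at the centre of its foot. Loose on the bench beside the photometer. Leave alone.
- cuvette_rack: White rack with clear cuvettes, 90 x 44 x 48 high, origin at the centre of its underside. Loose on the bench. Leave alone.
- white_standard: White ceramic disc in a flat blue case, 64 mm across, 17 high, origin at the centre of its underside. Loose on the bench. Leave alone.
Things that resemble listed ones, but are neither listed nor needed, are in the scene too. Of the things that look like the filter_cover, the middle-sized one is meant.

How it is judged:
By the outcome, as a careful person would: the job done as asked, in the order asked, and still so for the second after the job is handed in, with the robot touching nothing.
It also fails if it takes over 38 s, if anything falls off the work surface, if the arm or the gripper's body presses on something with over 40 N, if the wrist force passes 120 N, or if a joint passes its speed limit or range.

ROBOT

A 7-joint arm with a two-finger parallel gripper is mounted at the origin on the work surface. World frame = base frame: x ahead of the robot, y to its left, z up, the work surface at z = 0. Lengths are in m, angles in rad, forces in N, time in s.
With the tool pointing down it reaches from about 0.4 to 0.85 m from the base axis. Payload 10.4 kg.
Tool frame: the origin (TCP) lies on the centre line of the jaws, within the pads' length; the fingertips stand 11 mm ahead of it and the grasp point (between the pads) lies 8 mm behind it; z points along the fingers, y is the line along which they close (so a half turn about z gives the same grasp; the last joint's range is limited). The gripper opens to 87 mm and grips with 3 to 60 N. Pads are 19 mm wide; open, the fingers measure 117 mm over their backs; the gripper's body (75 mm by 190 mm) begins 51 mm behind the grasp point.
Start: joints at [-1.146, 0.332, -0.065, 1.46, 0.022, 1.35, -0.088], TCP at [0.271, 0.563, 0.234] pointing down, gripper open.
Joint ranges: [-2.6, 2.6], [-0.5, 2.12], [-1.47, 1.34], [0.16, 2.42], [-1.27, 4.41], [0.06, 2.06], [-2.6, 2.6]. Speed limits (rad/s): [2.22, 2.22, 2.79, 2.79, 3.14, 3.14, 3.14].

INTERFACE

Orientations are given as a unit quaternion [x, y, z, w].
In Python, from bench import r gives the robot as it stands.
- The arm moves only by the shell command python3 -m pendant 'ROWS' [OPENING] [FORCE]. ROWS is JSON, a list of rows, each a list of 4 numbers: the shift along the tool's x, y, z in m, then the turn about the tool's z in rad. A call has 1 to 8 rows; each row shifts and turns the commanded pose from where the row before left it, along the tool's axes as they then stand; what a row does not reach is not made up. A row lasts 1/12 s, in which the tool goes at most 41.7 mm and 7.16 degrees, less where a joint would pass 70% of its speed; a pose out of reach is approached as far as the arm can. A call with a gripper value outside its range is refused whole. OPENING is the opening, from 0 (shut) to 1 (fully open), set as the call begins (- or left out, the last holds). The fingers move at their own pace and stop on an object; FORCE is the grip in N (left out, the last holds). Time passes only in rows, so rows that do not move let the fingers close. It gives the time, the measured TCP pose, the force, the opening and the grip force at its end, in the units of the state.
- r.read_state(): the state, without advancing time (a new reading comes with each control period).
- r.camera(name): name is "side" or "top" or "wrist"; returns a dict with "img" (384x512x3 uint8, red, green, blue), "camera_matrix" (3x3 intrinsics, pixels), "dist_coeffs" ([k1, k2, p1, p2, k3] as OpenCV has them; the pictures are not rectified), "xyz" and "attitude" of the camera in the world. Camera axes: x right, y down, z forward; pixel columns grow to the right and rows downward; lengths in m; the calibration is good to about 2 mm. A picture is of the moment at which its call begins. There is no depth.
- r.close_job(): hands the job in; it is judged then, once.
Trained networks look in the newest picture that a camera, given by its name, has taken for a name from the list of things; names that differ only in an ending like _2 or _b are one class to them, and where a whole thing is asked for, a point or a joint stands for the part that bears it (a point fixed in the world has none). Each returns a list of dicts, best first, with "score" (0 to 1); they miss things now and then, are a little off and sometimes report something else, mostly with a low value. They report only what shows in the picture. A call takes as long as a camera call. They do not tell look-alikes from the thing itself.
- r.outline_of(thing, camera): "mask" (384x512 bool, what is visible of it) and "bbox" ([centre column, centre row, width, height] in pixels, round what is visible of it).
The state is a dict: "time": time; "joint_positions": joint angles; "joint_vel": joint speeds; "joint_torque": joint torques, N m; "ee_pos": TCP position; "eef_rot": TCP orientation; "ft_force": force on the tool from outside, world axes, zero at the start; "torque": the same for the moment, N m; "width": finger opening in m; "grip_force": force on a finger pad.
Only numpy, scipy, OpenCV 4.12 (cv2) and the standard library are available. Lean on these libraries where they do the work, as an engineer would, in place of code of your own. Each camera call takes 0.05 s, during which the arm holds its last target. There are 200 camera calls.

## Working session

There is one attempt and no reset: what is moved stays moved. The work goes in short steps, Python scripts to look and compute and a shell command to move; the robot and the scene stay as the last step left them, time stands still between calls to the robot, and variables do not carry over. Pictures are saved under pics/ and viewed, at most 10 in all, crops included, and the job is handed in when it is done.

```bash
ls; mkdir -p pics
cat > h.py <<'E'
import numpy as np, cv2
from bench import r
from scipy.spatial.transform import Rotation as R
def Rc(c):
    a=np.array(c["attitude"],float)
    return a if a.shape==(3,3) else R.from_quat(a).as_matrix()
def ray(c,px,z):
    p=cv2.undistortPoints(np.array(px,float).reshape(-1,1,2),np.array(c["camera_matrix"]),np.array(c["dist_coeffs"])).reshape(-1,2)
    d=np.c_[p,np.ones(len(p))]@Rc(c).T; o=np.array(c["xyz"])
    return o+d*((z-o[2])/d[:,2])[:,None]
def proj(c,P):
    m=Rc(c).T; t=-m@np.array(c["xyz"])
    return cv2.projectPoints(np.array(P,float).reshape(-1,1,3),cv2.Rodrigues(m)[0],t,np.array(c["camera_matrix"]),np.array(c["dist_coeffs"]))[0].reshape(-1,2)
def save(n,img): cv2.imwrite(n,img[:,:,::-1])
E
python3 - <<'E'
from h import *
for n in ("top","side"):
    c=r.camera(n); save(f"pics/{n}0.png",c["img"])
    print(n,c["xyz"],c["attitude"])
    for t in ("photometer","filter_cover","snap_tab","sample_cup"):
        for o in r.outline_of(t,n): print(t,round(o["score"],2),np.round(o["bbox"]))
print(r.read_state())
E
```

```text
pics
top [0.3459287  0.05577221 1.40168792] [ 0.7093602  -0.70014408  0.06132833 -0.05334055]
photometer 0.82 [252. 181. 154. 156.]
filter_cover 0.84 [154. 187.  32.  31.]
filter_cover 0.77 [152. 252.  54.  57.]
snap_tab 0.61 [273. 204.  13.  19.]
sample_cup 0.48 [219. 145.  10.  21.]
side [ 0.22371591 -0.62049969  0.7243917 ] [ 0.87912135 -0.19057354  0.10573356 -0.42384878]
photometer 0.82 [276. 226. 207. 167.]
filter_cover 0.95 [272. 196.  59.  42.]
filter_cover 0.63 [149. 182.  69.  44.]
filter_cover 0.61 [213. 163.  18.  17.]
snap_tab 0.73 [248. 213.  29.  15.]
sample_cup 0.85 [288. 152.  20.  20.]
{'time': 0.5, 'joint_positions': array([-1.14562191,  0.33222642, -0.06470958,  1.46014242,  0.02157868,
        1.34987554, -0.08848495]), 'joint_vel': array([-2.35084605e-04, -1.02254549e-03,  6.17455771e-04,  4.81807781e-05,
        7.84280596e-04,  1.52050473e-03,  1.26147853e-04]), 'joint_torque': array([-3.84359018e-04, -6.22559953e+01,  2.41139811e-02, -3.89852142e+01,
       -6.12213719e-02,  3.22554773e-02,  6.56333646e-05]), 'ee_pos': array([0.27057648, 0.563404  , 0.23353875]), 'eef_rot': array([ 2.22009988e-01,  9.75044391e-01,  2.41496139e-05, -1.55904635e-05]), 'ft_force': array([ 0.10881301,  0.99191754, -0.64496907]), 'torque': array([-0.07038532, -0.01446556, -0.0258701 ]), 'grip_force': 0.0, 'width': 0.08715534179696216}
```

View pics/top0.png

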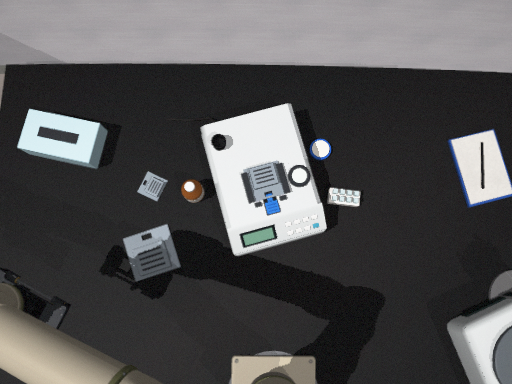

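View pics/side0.png

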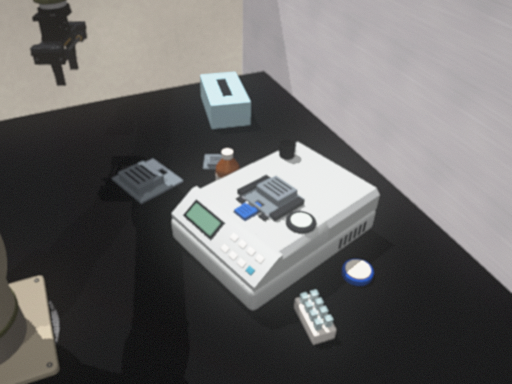

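The top picture shows three things that could be taken for the cover: a small one on the bench at (152,186), a large one on the bench at (152,252), and the middle-sized one on the photometer at (266,180), between the rails and behind the blue tab at (272,205). I choose the middle one. The cup is at (219,142), the sample port at (299,176), and the front with the display faces the robot.

Run:
```python
from h import *
from scipy.optimize import least_squares
obs=[]
cs={}
for n,reg,port in (("top",(255,190,290,222),(299.5,175.5)),("side",(225,200,265,225),(301,221))):
    c=r.camera(n); cs[n]=c; im=c["img"].astype(int)
    b=(im[:,:,2]>im[:,:,0]+60)&(im[:,:,2]>100); m=np.zeros_like(b); u0,v0,u1,v1=reg; m[v0:v1,u0:u1]=b[v0:v1,u0:u1]
    v,u=np.nonzero(m); print(n,len(u),u.mean(),v.mean(),u.min(),u.max(),v.min(),v.max())
    obs.append((c,(u.mean(),v.mean()),(-.082,0,.127))); obs.append((c,port,(-.02,-.092,.129)))
obs+= [(cs["top"],(291,104),(.183,-.134,.115)),(cs["top"],(202,125),(.183,.134,.115))]
def W(p,P):
    a=p[2]; x,y,z=P; return [p[0]+np.cos(a)*x-np.sin(a)*y,p[1]+np.sin(a)*x+np.cos(a)*y,z]
f=lambda p:np.concatenate([proj(c,[W(p,P)])[0]-np.array(q) for c,q,P in obs])
s=least_squares(f,[.6,.05,.2],loss="soft_l1"); print(s.x,np.degrees(s.x[2]),np.round(s.fun.reshape(-1,2),1)); p=s.x
for P in ((-.082,0,.128),(-.026,0,.133),(-.01,0,.12),(.1,0,.12)): print(P,np.round(W(p,P),4))
c=cs["top"]; im=c["img"].copy()
cup=ray(c,[(219,145)],.135)[0][:2]-p[:2]; a=p[2]; print("cup in phot",cup@[np.cos(a),np.sin(a)],cup@[-np.sin(a),np.cos(a)])
k=cv2.resize(im[90:260,180:350],(680,680*170//170),interpolation=cv2.INTER_CUBIC)[:600]
for P in ((-.098,.017,.128),(-.098,-.017,.128),(-.066,.017,.128),(-.066,-.017,.128),(-.056,.048,.12),(-.056,-.048,.12),(.036,.048,.12),(.036,-.048,.12),(.03,.033,.142),(-.026,.033,.142),(-.026,-.033,.142)):
    q=(proj(c,[W(p,P)])[0]-[180,90]+.5)*4; cv2.circle(k,tuple(int(t) for t in q),3,(255,0,0),-1)
save("pics/crop.png",k); np.save("p.npy",p)
s=r.read_state(); print(R.from_quat(s["eef_rot"]).as_matrix().round(3))
```

```text
top 200 271.355 204.83 265 279 193 214
side 239 246.4100418410042 209.7907949790795 235 261 202 218
[0.59771263 0.03287834 0.25439017] 14.575482960889925 [[ 0.7  1.4]
 [ 0.4 -0.1]
 [-0.6 -0.6]
 [ 0.3 -1. ]
 [ 4.5 -1.1]
 [-1.3  0. ]]
(-0.082, 0, 0.128) [0.5184 0.0122 0.128 ]
(-0.026, 0, 0.133) [0.5725 0.0263 0.133 ]
(-0.01, 0, 0.12) [0.588  0.0304 0.12  ]
(0.1, 0, 0.12) [0.6945 0.058  0.12  ]
cup in phot 0.11054763816360472 0.09790335272420377
[[-0.901  0.433  0.   ]
 [ 0.433  0.901  0.   ]
 [-0.     0.    -1.   ]]
```

View pics/crop.png

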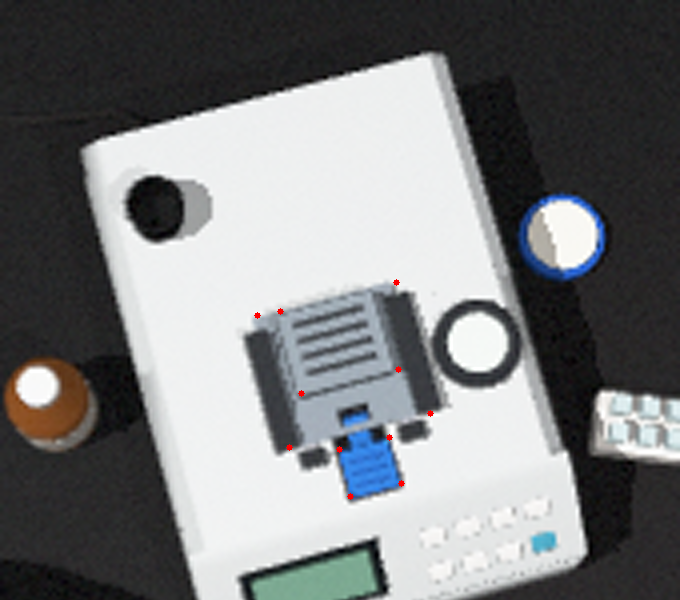

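The crop confirms the choice: the grey cover sits between the dark rails, with the blue tab's tooth in its window at (352,415). The projected model corners (red) match the pad, the flange and the hood's rear edge. I'll move above the tab next, with the gripper partly closed.

```bash
python3 -m pendant '[[0,0,0,-0.117],[0,0,0,-0.117],[0,0,0,-0.117],[0,0,0,-0.117],[0,0,0,-0.117],[0,0,0,-0.117]]' 0
python3 -m pendant '[[-0.005,-0.03,0,0],[-0.005,-0.03,0,0],[-0.005,-0.03,0,0],[-0.005,-0.03,0,0],[-0.005,-0.03,0,0],[-0.005,-0.03,0,0],[-0.005,-0.03,0,0],[-0.005,-0.03,0,0]]'
python3 -m pendant '[[-0.005,-0.03,0,0],[-0.005,-0.03,0,0],[-0.005,-0.03,0,0],[-0.005,-0.03,0,0],[-0.005,-0.03,0,0],[-0.005,-0.03,0,0],[-0.005,-0.03,0,0],[-0.005,-0.03,0,0]]'
python3 -m pendant '[[-0.005,-0.03,0,0],[-0.005,-0.03,0,0],[-0.005,-0.03,0,0],[-0.005,-0.03,0,0],[0,0,0,0],[0,0,0,0]]'
cat > look.py <<'E'
from h import *
import sys
p=np.load("p.npy"); a=p[2]; A=np.array([[np.cos(a),np.sin(a)],[-np.sin(a),np.cos(a)]])
s=r.read_state(); M=R.from_quat(s["eef_rot"]).as_matrix()
print("t",s["time"],"tcp phot",A@(s["ee_pos"][:2]-p[:2]),"tip above deck",s["ee_pos"][2]-.131,"tool yaw err",np.degrees(np.arctan2(M[1,1],M[0,1]))-90-np.degrees(a),"F",s["ft_force"].round(2),"w",s["width"], "tilt",M[2])
n,cam=sys.argv[1],sys.argv[2]
c=r.camera(cam); im=c["img"].copy()
cx=float(sys.argv[3]) if len(sys.argv)>3 else -.01
P=[(-.098,.017,.128),(-.098,-.017,.128),(-.066,.017,.128),(-.066,-.017,.128)]+[(cx+x,y,z) for x,y,z in((-.046,.048,.124),(-.046,-.048,.124),(.046,.048,.124),(.046,-.048,.124),(.04,.033,.142),(.04,-.033,.142),(-.016,.033,.142),(-.016,-.033,.142))]
k=cv2.resize(im,None,fx=1.5,fy=1.5,interpolation=cv2.INTER_CUBIC)
for q in P:
    u=proj(c,[np.r_[A.T@np.array(q[:2])+p[:2],q[2]]])[0]*1.5
    if abs(u).max()<2000: cv2.circle(k,tuple(int(t) for t in u),3,(255,0,0),1)
save(f"pics/{n}.png",k)
E
python3 look.py w1 wrist
```

```text
time: 1.1
ee_pos: [0.2706, 0.5634, 0.2336]
eef_rot: [-0.13, 0.992, 0.0, 0.0]
ft_force: [-0.3, 0.2, -0.0]
width: 0.0549
grip_force: 0.0
time: 1.77
ee_pos: [0.3701, 0.3398, 0.2337]
eef_rot: [-0.127, 0.992, 0.0, 0.0]
ft_force: [-0.1, -0.8, 0.8]
width: 0.004
grip_force: 0.0
time: 2.43
ee_pos: [0.4691, 0.1175, 0.2338]
eef_rot: [-0.127, 0.992, 0.0, 0.0]
ft_force: [0.4, -0.7, -0.4]
width: 0.0005
grip_force: 0.0
time: 2.93
ee_pos: [0.5185, 0.0062, 0.2335]
eef_rot: [-0.125, 0.992, -0.0, 0.0]
ft_force: [-0.7, 0.8, 0.1]
width: 0.0005
grip_force: 0.0
t 2.9333 tcp phot [-0.08333891 -0.00589629] tip above deck 0.10254167689905547 tool yaw err -0.2068872066599532 F [-0.68  0.79  0.07] w 0.00047557455978927357 tilt [-1.83167522e-05 -2.21070948e-04 -9.99999975e-01]
```

View pics/w1.png

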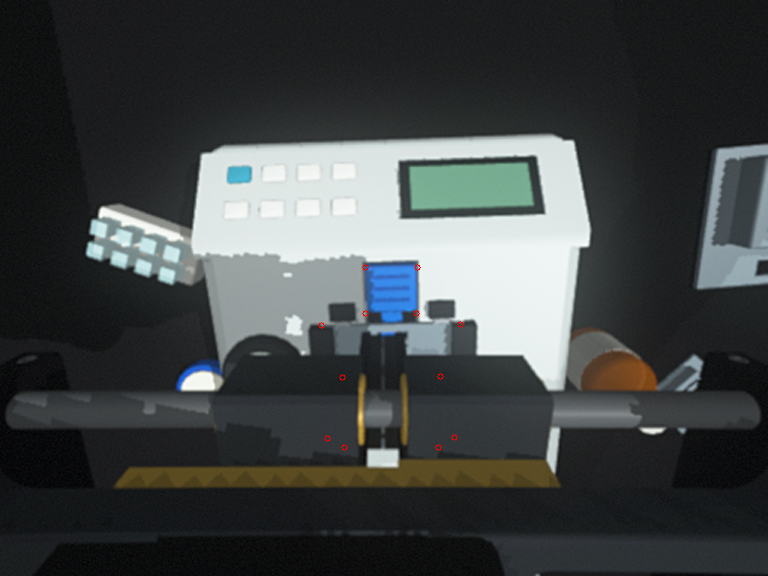

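The wrist view shows the blue pad at (391,290) and the cover tail at (391,330). The model dots fall within about 2 mm of both. The tool needs +6 mm in y. I'll then go down over the pad and press in small steps.

```bash
python3 -m pendant '[[0,0.006,0.02,0.004],[0,0,0.02,0],[0,0,0.02,0],[0,0,0.02,0],[0,0,0.008,0],[0,0,0,0]]'
python3 -m pendant '[[0,0,0.003,0],[0,0,0.002,0],[0,0,0.002,0],[0,0,0,0]]'
python3 look.py s1 side
```

```text
time: 3.48
ee_pos: [0.5154, 0.0148, 0.1439]
eef_rot: [-0.126, 0.992, 0.0, -0.002]
ft_force: [-0.0, -0.7, 0.3]
width: 0.0002
grip_force: 0.0
time: 3.82
ee_pos: [0.5174, 0.0139, 0.1393]
eef_rot: [-0.125, 0.992, 0.0, 0.001]
ft_force: [0.6, 0.9, 3.2]
width: 0.0002
grip_force: 1.0
t 3.8167 tcp phot [-0.08251194  0.0018868 ] tip above deck 0.008282996924551145 tool yaw err -0.22912991994132526 F [0.6  0.9  3.17] w 0.0001580663605143296 tilt [-1.70888148e-03  2.02958781e-04 -9.99998519e-01]
```

View pics/s1.png

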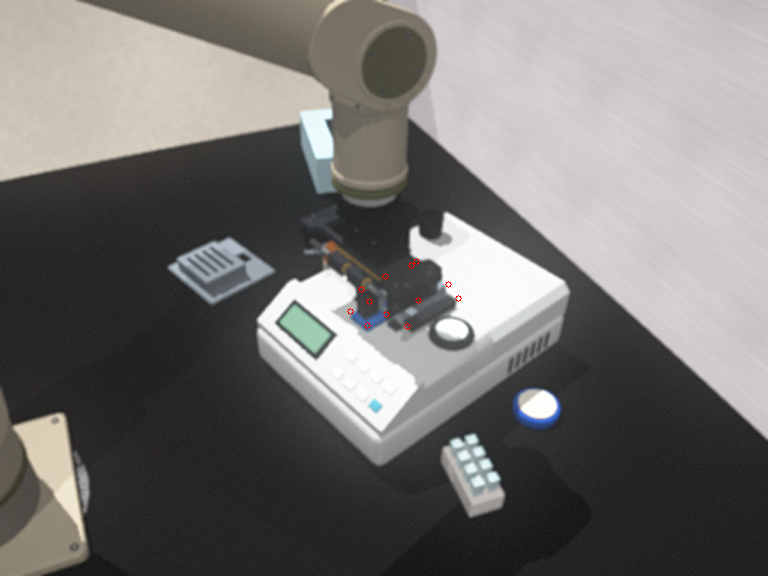

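The side view shows the closed fingertips on the blue pad at (370,318), with 3 N of contact. Now I'll press.

```bash
python3 -m pendant '[[0,0,0.001,0],[0,0,0.001,0],[0,0,0.001,0],[0,0,0.001,0],[0,0,0,0]]'
python3 -m pendant '[[0,0,0.001,0],[0,0,0.001,0],[0,0,0,0],[0,0,0,0],[0,0,0,0],[0,0,0,0],[0,0,0,0]]'
```

```text
time: 4.28
ee_pos: [0.5173, 0.0139, 0.1352]
eef_rot: [-0.125, 0.992, 0.0, 0.001]
ft_force: [-0.6, 0.6, 6.1]
width: 0.0006
grip_force: 2.9
time: 4.87
ee_pos: [0.5173, 0.0139, 0.1335]
eef_rot: [-0.125, 0.992, 0.0, 0.001]
ft_force: [-1.0, 0.9, 7.3]
width: 0.0004
grip_force: 3.4
```

```bash
python3 -m pendant '[[0,0,0.001,0],[0,0,0.0005,0],[0,0,0,0],[0,0,0,0],[0,0,0,0],[0,0,0,0],[0,0,0,0]]'
python3 -m pendant '[[0,0,-0.01,0],[0,0,-0.02,0],[0,0,-0.02,0],[0.02,0,-0.02,0],[0.03,0,-0.02,0],[0.03,0,0,0],[0.03,0,0,0],[0,0,0,0]]' 0.35
python3 look.py w2 wrist 0.004
```

```text
time: 5.45
ee_pos: [0.5174, 0.0139, 0.1324]
eef_rot: [-0.125, 0.992, 0.0, 0.001]
ft_force: [-2.5, 0.3, 12.0]
width: 0.0007
grip_force: 5.9
time: 6.12
ee_pos: [0.4065, -0.0152, 0.2215]
eef_rot: [-0.124, 0.992, 0.001, -0.0]
ft_force: [1.4, 0.5, -0.4]
width: 0.03
grip_force: 0.0
t 6.1167 tcp phot [-0.19715533  0.00158145] tip above deck 0.0904866048042488 tool yaw err -0.3524870243816416 F [ 1.38  0.48 -0.36] w 0.029988481806903083 tilt [ 2.93545820e-04  1.14684267e-03 -9.99999299e-01]
```

View pics/w2.png

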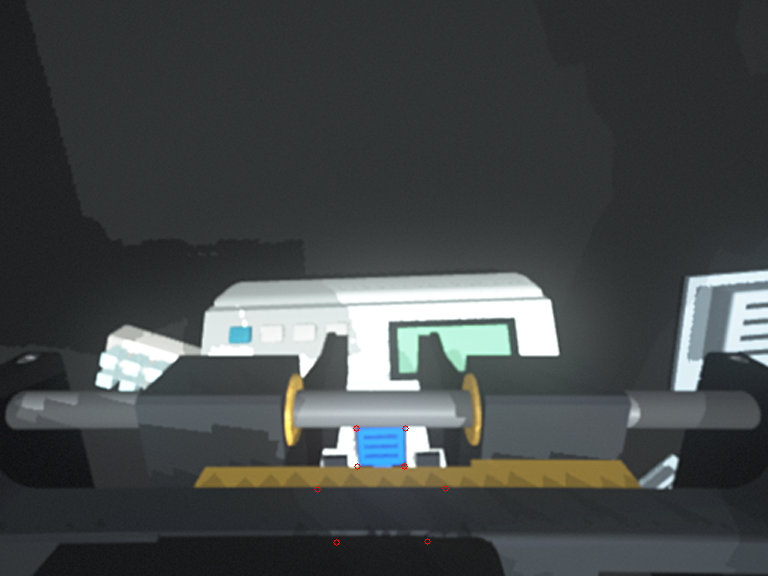

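The wrist view shows only the tab at (381,446); the cover is hidden behind the gripper. I'll check the release from the top camera instead.

Run:
```python
from h import *
c=r.camera("top"); p=np.load("p.npy"); a=p[2]; A=np.array([[np.cos(a),np.sin(a)],[-np.sin(a),np.cos(a)]])
k=cv2.resize(c["img"][110:250,190:340],None,fx=4,fy=4,interpolation=cv2.INTER_CUBIC)
for cx,col in ((-.01,(255,0,0)),(.004,(0,160,0))):
  for x,y,z in((-.046,.048,.124),(-.046,-.048,.124),(.046,.048,.124),(.046,-.048,.124),(-.016,.033,.142),(-.016,-.033,.142)):
    q=(proj(c,[np.r_[A.T@np.array([cx+x,y])+p[:2],z]])[0]-[190,110]+.5)*4; cv2.circle(k,tuple(int(t) for t in q),3,col,-1)
save("pics/t2.png",k)
for o in r.outline_of("filter_cover","top"): print(round(o["score"],2),np.round(o["bbox"]))
```

```text
0.96 [153. 186.  26.  32.]
0.77 [263. 177.  44.  40.]
0.57 [151. 253.  57.  56.]
0.46 [343. 200.  34.  19.]
```

View pics/t2.png

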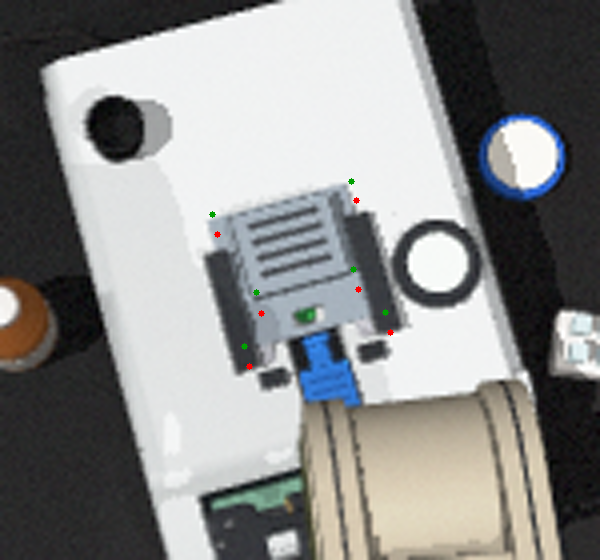

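The top view shows the cover has sprung forward: the hood's rear edge now runs (256,298) to (350,270), near the green dots. A green glass shows in the window and the cover lies square at y≈0. Next I'll lower the parted fingertips behind the hood face.

```bash
python3 -m pendant '[[-0.03,0,0,-0.006],[-0.03,0,0,0],[-0.03,-0.001,0,0],[-0.03,0,0.01,0],[-0.027,0,0.02,0],[0,0,0.02,0],[0,0,0.02,0],[0,0,0,0]]'
python3 -m pendant '[[0,0,0.006,0],[0,0,0.002,0],[0,0,0.002,0],[0,0,0,0],[0,0,0,0]]'
python3 look.py s2 side 0.003
```

```text
time: 6.93
ee_pos: [0.5513, 0.0227, 0.1463]
eef_rot: [-0.128, 0.992, -0.001, -0.004]
ft_force: [-1.3, -0.0, -1.1]
width: 0.0303
grip_force: 0.0
time: 7.35
ee_pos: [0.553, 0.0226, 0.1419]
eef_rot: [-0.128, 0.992, 0.0, 0.001]
ft_force: [1.0, -0.0, 1.2]
width: 0.0303
grip_force: 0.0
t 7.35 tcp phot [-0.04582746  0.00125591] tip above deck 0.010860131227740766 tool yaw err 0.10513740843116537 F [ 1.03 -0.04  1.16] w 0.030319973359536317 tilt [-1.30133895e-03  1.06305944e-04 -9.99999148e-01]
```

View pics/s2.png

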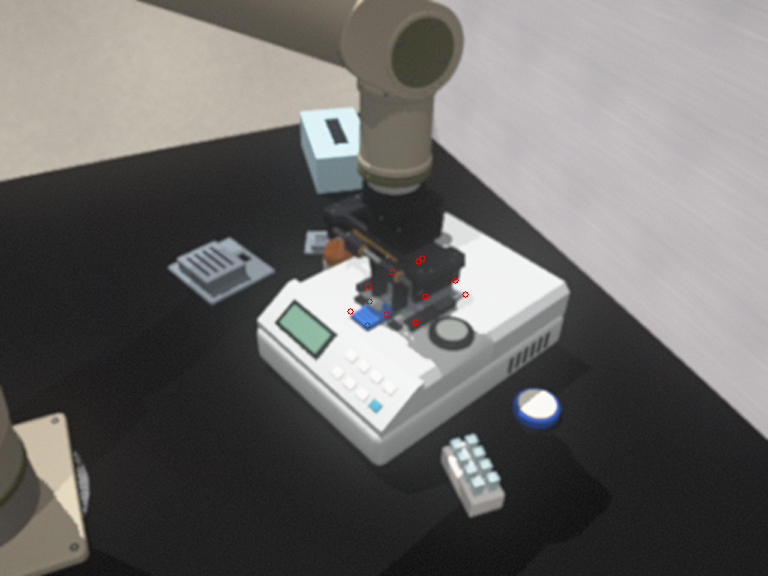

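The side view shows the fingers at (395,300) between the tab and the hood, clear of the rails, with no contact force. I'll start the slow push.

```bash
python3 -m pendant '[[-0.003,0,0.001,0],[-0.004,0,0,0],[-0.004,0,0,0],[-0.004,0,0,0],[-0.004,0,0,0],[-0.004,0,0,0],[-0.004,0,0,0],[-0.004,0,0,0]]'
python3 -m pendant '[[-0.004,0,0,0],[-0.004,0,0,0],[-0.004,0,0,0],[-0.004,0,0,0],[-0.004,0,0,0],[-0.004,0,0,0],[-0.004,0,0,0],[-0.004,0,0,0]]'
python3 - <<'E'
from h import *
c=r.camera("top"); p=np.load("p.npy"); a=p[2]; A=np.array([[np.cos(a),np.sin(a)],[-np.sin(a),np.cos(a)]])
print(A@(r.read_state()["ee_pos"][:2]-p[:2]))
save("pics/t3.png",cv2.resize(c["img"][80:230,180:340],None,fx=3.5,fy=3.5,interpolation=cv2.INTER_CUBIC))
E
```

```text
time: 8.07
ee_pos: [0.583, 0.0305, 0.14]
eef_rot: [-0.128, 0.992, 0.0, -0.0]
ft_force: [0.6, -0.2, -0.1]
width: 0.0305
grip_force: 0.2
time: 8.73
ee_pos: [0.614, 0.0386, 0.14]
eef_rot: [-0.128, 0.992, 0.0, -0.0]
ft_force: [-0.5, 0.8, -0.4]
width: 0.0304
grip_force: 0.1
[0.01778288 0.00155693]
```

View pics/t3.png

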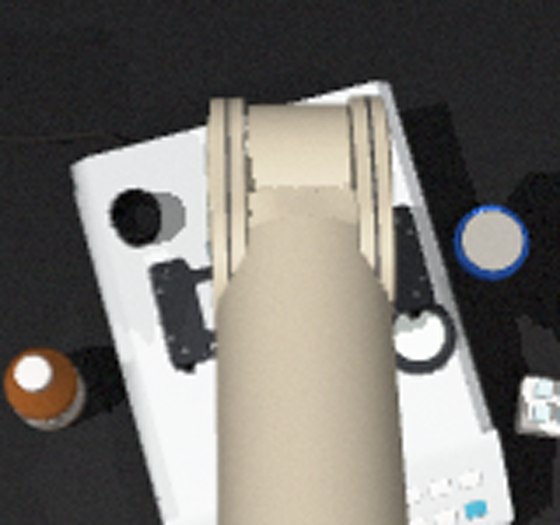

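The arm hides the cover in the top view; the cup at (137,217) and the bottle are undisturbed. I'll carry on for another 56 mm, then back off and look.

```bash
python3 -m pendant '[[-0.004,0,0,0],[-0.004,0,0,0],[-0.004,0,0,0],[-0.004,0,0,0],[-0.004,0,0,0],[-0.004,0,0,0],[-0.004,0,0,0],[-0.004,0,0,0]]'
python3 -m pendant '[[-0.004,0,0,0],[-0.004,0,0,0],[-0.004,0,0,0],[-0.004,0,0,0],[-0.004,0,0,0],[-0.003,0,0,0],[-0.001,0,0,0],[0,0,0,0]]'
python3 -m pendant '[[0.005,0,0,0],[0.01,0,0,0],[0.01,0,-0.01,0],[0,0,-0.03,0],[0,0,-0.03,0],[0.03,0,-0.02,0],[0.04,0,0,0],[0.04,0,0,0]]'
python3 -m pendant '[[0.04,0,0,0],[0.04,0,0,0],[0.03,0,0,0],[0,0,0,0]]'
python3 - <<'E'
from h import *
c=r.camera("top"); p=np.load("p.npy"); a=p[2]; A=np.array([[np.cos(a),np.sin(a)],[-np.sin(a),np.cos(a)]])
k=cv2.resize(c["img"][80:230,180:340],None,fx=3.5,fy=3.5,interpolation=cv2.INTER_CUBIC)
for cx,col in ((.072,(255,0,0)),(.1,(0,160,0))):
  for x,y,z in((-.046,.048,.124),(-.046,-.048,.124),(.046,.048,.124),(.046,-.048,.124),(-.016,.033,.142),(-.016,-.033,.142)):
    q=(proj(c,[np.r_[A.T@np.array([cx+x,y])+p[:2],z]])[0]-[180,80]+.5)*3.5; cv2.circle(k,tuple(int(t) for t in q),3,col,-1)
s=r.camera("side"); 
save("pics/t4.png",np.vstack([k[:,:,:],]))
save("pics/s4.png",cv2.resize(s["img"][100:330,150:420],None,fx=2.4,fy=2.4,interpolation=cv2.INTER_CUBIC))
E
```

```text
time: 9.45
ee_pos: [0.645, 0.0467, 0.14]
eef_rot: [-0.128, 0.992, 0.0, -0.0]
ft_force: [0.3, -1.2, -0.0]
width: 0.0305
grip_force: 0.2
time: 10.12
ee_pos: [0.668, 0.0528, 0.1399]
eef_rot: [-0.128, 0.992, 0.0, -0.0]
ft_force: [1.3, 0.3, 0.2]
width: 0.0306
grip_force: 0.0
time: 10.78
ee_pos: [0.5363, 0.018, 0.2309]
eef_rot: [-0.128, 0.992, -0.0, 0.001]
ft_force: [-0.1, -0.5, -0.7]
width: 0.0302
grip_force: 0.0
time: 11.12
ee_pos: [0.4262, -0.0112, 0.23]
eef_rot: [-0.127, 0.992, 0.001, -0.0]
ft_force: [1.8, -0.5, 0.1]
width: 0.0302
grip_force: 0.0
```

View pics/t4.png

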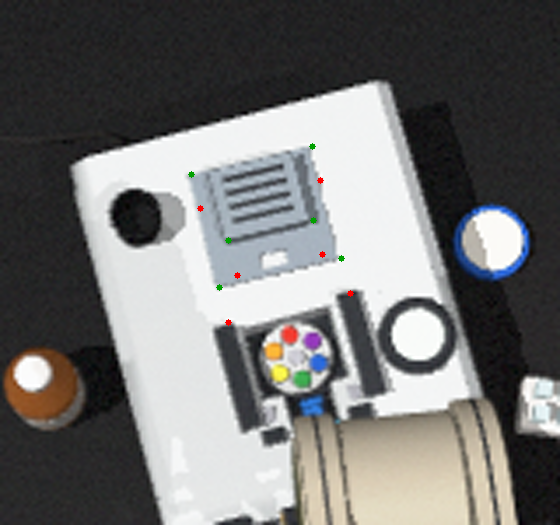

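The top view shows the cover lying flat and clear of the guides. Its outline, (193,175) to (338,258), matches the model at x≈+100. The filter wheel is uncovered and the cup, bottle, disc and rack have not moved, so I'll hand the job in.

```bash
python3 -c "
from bench import r
print(r.close_job())"
```

```text
the job is handed in; nothing more can be done
None
```

The snap tab was pressed, and the cover sprang free and was pushed out of its guides; it lies flat on the rear deck at about x +100 mm, the other items were left where they stand, and the job is handed in (about 11 s of robot time).

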